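# Steady the hanging flow nozzle over the pressure tap

### The arm

A 6-joint arm with a two-finger parallel gripper is mounted at the origin on the work surface. World frame = base frame: x ahead of the robot, y to its left, z up, the work surface at z = 0. Lengths are in mm, angles in rad, forces in N, time in s.
With the tool pointing down it reaches from about 300 to 825 mm from the base axis. Payload 5.4 kg.
Tool frame: the origin (TCP) lies between the finger pads; the fingertips stand arm.tip_reach ahead of it and the grasp point (between the pads) lies 5 mm behind it (arm.tip_reach is the distance from the TCP to the fingertips, in mm); z points along the fingers, y is the line along which they close (so a half turn about z gives the same grasp; the last joint's range is limited). The gripper opens to 92 mm and grips with 3 to 60 N. Pads are 20 mm wide; open, the fingers measure 128 mm over their backs; the gripper's body (75 mm by 189 mm) begins 69 mm behind the grasp point.
Start: joints at [-1.507, 0.158, 1.597, -0, 1.386, -0.21], TCP at [155.452, -553.571, 196.701] pointing down, gripper open.
Joint ranges: [-2.91, 2.91], [-0.94, 2.29], [0.18, 2.7], [-1.29, 4.43], [0.17, 2.64], [-3, 3]. Speed limits (rad/s): [2.57, 2.57, 3.14, 3.14, 3.14, 3.14].

### API

Orientations are given as a unit quaternion [x, y, z, w].
In Python, from workcell import arm gives the robot as it stands.
- The arm moves only by the tool apply_moves, never from a script. Its argument "plan" is one flat list of numbers, 7 for each row, row after row: the turn, a rotation vector about the tool's x, y, z in degrees, then the shift along the tool's x, y, z in mm, then the closure, from 0 (fully open) to 1 (shut). A call has 1 to 12 rows; each row is the pose to reach, as a shift and turn from the pose commanded when the call began, along the tool's axes at that moment; what a row does not reach only later rows make up. A row lasts 1/10 s, in which the tool goes at most 50 mm and 8.59 degrees, less where a joint would pass 70% of its speed; a pose out of reach is approached as far as the arm can. A call with a gripper value outside its range is refused whole. The fingers move at their own pace and stop on an object; the grip force is fixed at half the most. Time passes only in rows, so rows that repeat a pose let the fingers close. It gives the time, the measured TCP pose, the force, the opening and the grip force at its end, in the units of the state.
- arm.sense(): the state, without advancing time (a new reading comes with each control period).
- arm.snapshot(name): name is "side" or "top"; returns the picture (480x640x3 uint8, red, green, blue); there is no depth.
- arm.get_calibration(name): a dict with "camera_matrix" (3x3 intrinsics, pixels), "k1" (the pictures are not rectified: a ray, as slopes to the right and down, at radius r is drawn at 1 + k1 r^2 times it, then the intrinsics apply), "R" (3x3) and "t" (3): a world point X has camera coordinates R X + t. Camera axes: x right, y down, z forward; pixel columns grow to the right and rows downward; lengths in mm; the calibration is good to about 2 mm. A picture is of the moment at which its call begins. get_calibration takes no time and is no camera call.
- arm.sign_off(): hands the job in; it is judged then, once.
The state is a dict: "t": time; "q": joint angles; "joint_velocities": joint speeds; "joint_torque": joint torques, N m; "ee_pos": TCP position; "orientation": TCP orientation; "ft_force": force on the tool from outside, world axes, zero at the start; "torque": the same for the moment, N m; "finger_gap": finger opening in mm; "gripper_force": force on a finger pad.
Only numpy, scipy, OpenCV 4.12 (cv2) and the standard library are available. Lean on these libraries where they do the work, as an engineer would, in place of code of your own. Each camera call takes 0.05 s, during which the arm holds its last target. There are 200 camera calls.

### The job

Take the gantry trolley by its orange handle, draw the bronze nozzle off its parking lip and drive the trolley along the rail until the nozzle hangs straight above the blue tap, within a centimetre, damping its swing with the trolley alone. Keep it hanging still there for at least three seconds, then let go of the handle and leave the nozzle still above the tap. Do not touch the nozzle or its counterweight, do not let it swing wildly or slam the trolley, and leave everything else on the table alone.

Things in the scene. Friction and masses are not known exactly. Their poses are not given: they have to be found in the camera images.
- gantry: Fixed bench gantry, place and yaw vary: grey rail (30 mm wide, 660 long, top face 262 above the table) on two posts 315 mm either side of its middle. Origin on the table under the rail's middle; y along the rail, the way the trolley leaves its parked end; z up.
- trolley (a joint): Trolley travel, m: 0 = parked at the end stop at the rail's -y end (start), grows along the gantry's +y, far stop 0.42. Handle and pivot are both at gantry y = -0.20 + value. Sliding friction about 2.5 N plus 4 N per m/s, so it stays where left; trolley 0.8 kg, carried by the rail.
- handle (a point): Grip point, 325 mm above the table, in the trolley's orange upright handle block: 30 (x) by 24 (y) by 60 mm high, top at 345 mm; the trolley's top is at 286 mm; gantry local x -30 mm. Pinch it from above on the two faces that look along the rail. Axes as the gantry's.
- pivot (a point): Bearing of the hanger on the trolley's far side (gantry local x 55 mm), 265 mm high; it turns about the gantry's x, so the nozzle swings along the rail. Free swing: theta'' = -(9.81 theta + a)/Leff, a = trolley acceleration towards +y, Leff nominally 0.82 m, varying 0.64 to 1.1 with the hidden nozzle mass.
- hanger (a joint): Swing angle, rad: 0 = nozzle straight below the pivot, positive = nozzle ahead towards the gantry's +y; limits +-0.8. Almost no friction (a swing takes 150 s to fall to a third). Starts at rest at about -0.2, the spout leaning on the -y side of the parking lip.
- lip (a point): Middle of the yellow parking lip, a fixed bar of 10 mm diameter lying along the gantry's x under the rail, axis 46 mm high, gantry y -231 mm. As the trolley is drawn away the spout climbs it to about -0.3 rad, slips over when the trolley is near 0.036, then swings freely; once the trolley is beyond 0.06 such a swing clears the lip.
- nozzle: Bronze flow nozzle fixed to the lower end of the hanger, 68 mm across the flange, 70 mm high, nominal 0.55 kg, centre of mass 48 mm above its origin, which is the lowest point of the rounded spout, 224 mm below the pivot. z points up the hanger. It must not be touched.
- nozzle_tip (a point): Lowest point of the nozzle's spout (18 mm diameter), 224 mm from the pivot; 41 mm above the table when it hangs straight.
- counterweight: Dark steel drum, 60 mm diameter, 40 mm thick, 0.95 kg, on the upper end of the hanger, its centre 70 mm above the pivot (top up to 365 mm above the table, 85 mm beyond the handle in x). Must not be touched.
- tap_stand: Target: fixed white disc, 90 mm diameter, 8 mm thick, with a blue tap bushing of 32 mm diameter standing in its middle up to 25 mm. Origin at the centre of its underside. It stands under the nozzle's path, at trolley values between about 0.22 and 0.37.
- tap (a point): Centre of the top face of the blue tap bushing, 25 mm above the table: the nozzle's spout has to hang straight above it.
- gate (a joint): Small steel gate (125 by 44 mm) of the aluminium parts corral, rad: 0 = closed. Leave closed.
- fairing: Loose black carbon fibre fairing, a 170 by 100 mm shell 33 mm high; bystander. Origin at the underside's centre.
- stopper: Loose black rubber test stopper, 56 mm diameter, 45 mm high; bystander. Origin at its underside.
- bushing0: Loose blue anodized tap bushing in the corral, 36 mm diameter, 35 mm high; bystander. Origin at its underside.
- bushing1: Loose blue anodized tap bushing in the corral, 36 mm diameter, 35 mm high; bystander. Origin at its underside.
- bushing2: Loose blue anodized tap bushing in the corral, 36 mm diameter, 35 mm high; bystander. Origin at its underside.
There are look-alikes about, which are no part of the job. What is meant by the tap_stand is not black, pink or turquoise, and is the smaller of those in its own colour.

How it is judged:
By the outcome, as a careful person would: the job done as asked, in the order asked, and still so for the second after the job is handed in, with the robot touching nothing.
It also fails if it takes over 51 s, if anything falls off the work surface, if the arm or the gripper's body presses on something with over 40 N, if the wrist force passes 120 N, or if a joint passes its speed limit or range.

## Working session

There is one attempt and no reset: what is moved stays moved. The work goes in short steps, Python scripts to look and compute and a tool call to move; the robot and the scene stay as the last step left them, time stands still between calls to the robot, and variables do not carry over. Pictures are saved under pics/ and viewed, at most 10 in all, crops included, and the job is handed in when it is done.

Besides the shell and the picture viewer there is one more tool, called after "Emit:" as name(argument=value, ...), one argument or row to a line, values as JSON. apply_moves: Moves the arm, as the interface text tells. Its arguments: {"type":"object","properties":{"plan":{"type":"array"}},"required":["plan"]}

```bash
mkdir -p pics; ls
python3 - <<'E'
from workcell import arm
import cv2
for n in("side","top"):
    im=arm.snapshot(n); cv2.imwrite(f"pics/{n}0.png",im[:,:,::-1])
    c=arm.get_calibration(n); print(n,c)
print(arm.sense(), arm.tip_reach)
E
```

```text
pics
side {'camera_matrix': array([[596.11962707,   0.        , 325.22635036],
       [  0.        , 596.11962707, 237.02881458],
       [  0.        ,   0.        ,   1.        ]]), 'k1': -0.14845371787520686, 'R': array([[-0.94410724, -0.32944679, -0.01123946],
       [-0.17512827,  0.5301742 , -0.82960558],
       [ 0.27926977, -0.78126828, -0.55823674]]), 't': array([ 514.92147165,  247.34999431, 1032.59828284])}
top {'camera_matrix': array([[461.30271012,   0.        , 320.9052882 ],
       [  0.        , 461.30271012, 233.65231179],
       [  0.        ,   0.        ,   1.        ]]), 'k1': -0.08661385557220205, 'R': array([[-0.01948095, -0.99950064, -0.02487914],
       [-0.99615987,  0.02152826, -0.0848649 ],
       [ 0.08535813,  0.02313035, -0.99608181]]), 't': array([  63.44929353,  568.24463366, 1204.84703111])}
{'t': 0.1, 'q': array([-1.50707989e+00,  1.58989711e-01,  1.59808607e+00, -1.34503335e-05,
        1.38618974e+00, -2.10117644e-01]), 'joint_velocities': array([ 0.00114327, -0.00166169, -0.00466414, -0.00133287,  0.00050355,
        0.00013576]), 'joint_torque': array([ 2.86530667e-04, -3.86500525e+01, -3.22962034e+01,  7.02719064e-02,
        3.38273530e-02, -5.20422566e-05]), 'ee_pos': array([ 155.42149569, -552.98832824,  195.82546361]), 'orientation': array([ 9.90640980e-01,  1.36490840e-01,  5.45807188e-05, -8.34678420e-04]), 'ft_force': array([0.83533314, 0.02924618, 1.15404416]), 'torque': array([0.03238787, 0.0346456 , 0.00398639]), 'gripper_force': 0.0, 'finger_gap': 91.53741733347115} 14.0
```

View pics/side0.png

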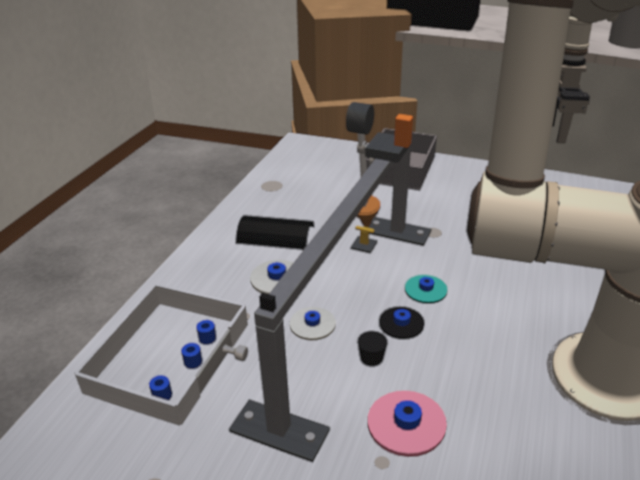

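View pics/top0.png

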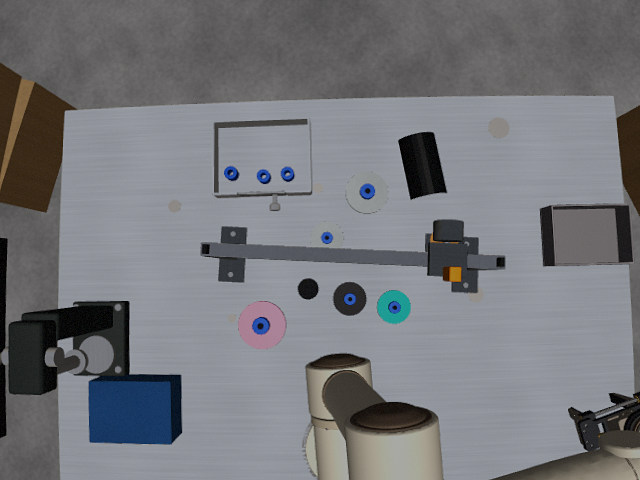

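The picture shows the gantry parked at the right in the top view, with the handle at (454,273). Five stands are candidates, top-view pixels: white (327,238), white (367,191), black (350,298), turquoise (394,307) and pink (262,325). The smaller white one, (327,238) in top and (312,323) in side, fits the description and lies under the nozzle's path. I'll confirm it in a crop and measure.

```bash
cat > h.py <<'E'
import numpy as np, cv2
from workcell import arm
def ray(n,uv):
    c=arm.get_calibration(n);K=c["camera_matrix"];k=c["k1"]
    d=np.array([(uv[0]-K[0,2])/K[0,0],(uv[1]-K[1,2])/K[1,1]]);s=d.copy()
    for _ in range(30): s=d/(1+k*(s@s))
    R=c["R"];return -R.T@c["t"],R.T@np.array([s[0],s[1],1])
def plane(n,uv,z):
    o,d=ray(n,uv);return o+d*(z-o[2])/d[2]
def proj(n,X):
    c=arm.get_calibration(n);K=c["camera_matrix"];p=c["R"]@np.array(X,float)+c["t"];s=p[:2]/p[2];s=s*(1+c["k1"]*(s@s))
    return s*K[0,0]+K[:2,2]
def tri(a,b):
    (o1,d1),(o2,d2)=ray("side",a),ray("top",b)
    s=np.linalg.lstsq(np.c_[d1,-d2],o2-o1,rcond=None)[0]
    p,q=o1+d1*s[0],o2+d2*s[1];return (p+q)/2,np.linalg.norm(p-q)
def blobs(im,lo,hi,amin=15):
    m=cv2.inRange(cv2.cvtColor(im,cv2.COLOR_RGB2HSV),lo,hi)
    n,l,st,ce=cv2.connectedComponentsWithStats(m)
    return [(ce[i].round(1),st[i]) for i in range(1,n) if st[i,4]>=amin]
E
python3 - <<'E'
from h import *
ims={n:cv2.imread(f"pics/{n}0.png")[:,:,::-1].copy() for n in("side","top")}
for n in ims:
    for nm,lo,hi in(("blue",(105,130,60),(125,255,255)),("orange",(5,150,120),(22,255,255))):
        for c,s in blobs(ims[n],lo,hi): print(n,nm,c,s,plane(n,c,25 if nm=="blue" else 345).round(1))
t=ims["top"]
a=cv2.resize(t[160:290,190:520],None,fx=2.4,fy=2.4,interpolation=cv2.INTER_CUBIC)
b=cv2.resize(ims["side"][235:355,230:470],None,fx=2.4,fy=2.4,interpolation=cv2.INTER_CUBIC)
H=np.zeros((a.shape[0]+b.shape[0],800,3),np.uint8);H[:a.shape[0],:a.shape[1]]=a;H[a.shape[0]:,:b.shape[1]]=b
cv2.imwrite("pics/crop1.png",H[:600,:,::-1])
# rail edges in top view
g=cv2.cvtColor(t,cv2.COLOR_RGB2GRAY).astype(int)
for x in list(range(255,425,12)): 
    col=g[235:275,x]; d=np.where(col<140)[0]; print(x,d.min()+235,d.max()+235,end='; ')
E
```

```text
side blue [275.8 270.2] [268 263  17  16 208] [680.6 -69.8  25. ]
side blue [426.2 283.2] [420 277  14  14 147] [ 369.1 -126.3   25. ]
side blue [401.7 316.3] [393 308  19  18 248] [393.6 -10.8  25. ]
side blue [312.  317.6] [305 311  15  14 161] [555.6  46.8  25. ]
side blue [205.9 331.1] [197 320  18  23 323] [731.  147.1  25. ]
side blue [191.3 354.9] [182 343  19  25 364] [726.  211.7  25. ]
side blue [160.3 386.6] [150 376  21  23 358] [738.9 297.   25. ]
side blue [407.4 414.6] [395 401  26  28 546] [329.3 218.4  25. ]
side orange [403.9 117. ] [396 113  17   9 108] [ 455.  -209.7  345. ]
side orange [370.2 206.9] [360 197  19  18 201] [426.6 132.6 345. ]
side orange [365.6 228.9] [357 227  16   5  41] [416.9 190.2 345. ]
top blue [230.1 172.6] [224 166  13  15 110] [741.6 295.8  25. ]
top blue [286.9 173.1] [281 167  13  13 114] [735.9 140.6  25. ]
top blue [263.1 175.9] [257 170  14  13 113] [729.9 205.4  25. ]
top blue [367.  191.1] [360 184  15  15 162] [681.4 -74.2  25. ]
top blue [326.6 237.4] [322 232  11  12  89] [559.1  36.8  25. ]
top blue [349.5 298.6] [344 293  13  12 112] [396.  -20.3  25. ]
top blue [394.1 306.9] [389 301  12  12  94] [ 371.9 -137.1   25. ]
top blue [260.4 325.3] [252 317  17  17 196] [329.8 216.4  25. ]
top blue [129.8 411.7] [  89  381   83   63 5068] [100.9 574.2  25. ]
top orange [432.  238.4] [430 234   7   8  20] [ 527.9 -173.9  345. ]
top orange [454.7 274. ] [449 267  12  15 174] [ 457.1 -215.9  345. ]
255 244 258; 267 245 259; 279 245 259; 291 246 260; 303 246 260; 315 247 261; 327 235 261; 339 248 262; 351 249 263; 363 249 263; 375 250 264; 387 250 264; 399 251 265; 411 251 265; 423 252 266;
```

View pics/crop1.png

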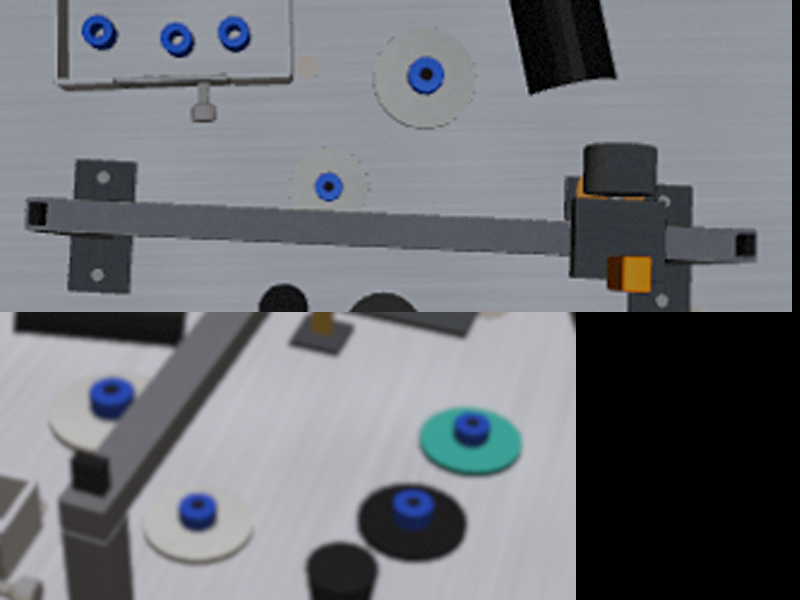

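The crop confirms the small white disc (upper panel (328,186)) is clearly smaller than the other white one at (425,75), and it stands just beyond the rail, under the nozzle path. Now I'll compute the gantry frame.

```bash
cat >> h.py <<'E'
def R_of(q):
    from scipy.spatial.transform import Rotation as Ro
    return Ro.from_quat(q).as_matrix()
def tool(dw):  # world vector -> tool axes now
    return R_of(arm.sense()["orientation"]).T@np.array(dw,float)
E
python3 - <<'E'
from h import *
t=cv2.imread("pics/top0.png")
g=cv2.GaussianBlur(cv2.cvtColor(t,cv2.COLOR_BGR2GRAY),(3,3),0).astype(float)
for z,side in((262,0),(262,1)):
    P=[]
    for x in list(range(255,300,3))+list(range(355,424,3)):
        c=np.diff(g[236:276,x]); i=(np.argmin(c[:20]) if side==0 else np.argmax(c))
        w=abs(c[i-1:i+2]); r=236+.5+i+(w@[-1,0,1])/w.sum(); P.append(plane("top",(x,r),z))
    P=np.array(P); k=np.polyfit(P[:,1],P[:,0],1); res=P[:,0]-np.polyval(k,P[:,1]); print(side,k,res.std())
print("cam",ray("top",(0,0))[0],ray("side",(0,0))[0])
h=np.array(plane("top",(454.7,274),345)); tap=plane("top",(326.6,237.4),25)
print(h,tap,proj("side",[tap[0],tap[1],19]), proj("side",h),"side z19",plane("side",(312,317.6),19))
y=np.array([k[0],1]);y/=np.linalg.norm(y);x=np.array([y[1],-y[0]])
print("yaw",np.arctan2(x[1],x[0]),"ydir",y); d=(tap-h)[:2]; print("v",d@y,"lat",d@x)
print("rail x at handle y",np.polyval(k,h[1]))
E
```

```text
0 [6.58258158e-02 5.17145982e+02] 0.3281412279122805
1 [6.57552226e-02 4.86109047e+02] 0.46579445149342674
cam [ 464.4550682    23.31575512 1249.92880201] [241.08558197 845.236932   787.42467977]
[ 457.13526796 -215.91003329  345.        ] [559.08109766  36.78809909  25.        ] [312.16904136 316.2596317 ] [403.52363562 115.6801608 ] side z19 [558.04535364  40.53806957  19.        ]
yaw -0.06566069803770556 ydir [0.06561353 0.99784511]
v 258.8426213884723 lat 85.14573189255985
rail x at handle y 471.91183443472164
```

Emit:
apply_moves(
  plan=[0,0,0,0,0,-40,0,0,0,5,0,0,-90,0,0,0,10,0,0,-140,0,0,0,15,20,-13,-190,0,0,0,19.45,55,-35,-225,0,0,0,19.45,93,-59,-235,0,0,0,19.45,131,-83.5,-235,0,0,0,19.45,169,-108,-235,0,0,0,19.45,207,-132,-235,0,0,0,19.45,245,-156,-235,0,0,0,19.45,283,-180.5,-235,0,0,0,19.45,321,-204.5,-235,0],
)

```text
t: 1.3
ee_pos: [410.0, -268.2, 431.3]
orientation: [0.999, -0.033, -0.0, -0.0]
ft_force: [0.8, -0.8, -0.2]
finger_gap: 91.8
gripper_force: 0.0
```

Run:
```python
from h import *
s=arm.sense(); print(s["t"],s["ee_pos"],s["q"],s["ft_force"]); R=R_of(s["orientation"]); print(R)
print(tool(np.array([457.4,-216,320])-s["ee_pos"]))
```

```text
1.3 [ 410.03321771 -268.20588657  431.34584277] [-8.26472011e-01 -9.95516729e-02  1.40607280e+00 -1.38697921e-05
  1.83555712e+00  8.10162129e-01] [ 0.82456246 -0.81891107 -0.20659101]
[[ 9.97833174e-01 -6.57939328e-02 -3.38821264e-04]
 [-6.57938149e-02 -9.97833179e-01  3.48104473e-04]
 [-3.60990261e-04 -3.25057848e-04 -9.99999882e-01]]
[ 43.86951705 -55.1730188  111.34795386]
```

Emit:
apply_moves(
  plan=[0,0,0,22,-28,0,0,0,0,0,40,-50,0,0,0,0,0,44,-55,20,0,0,0,0,44,-55,45,0,0,0,0,44,-55,55,0,0,0,0,44,-55,55,0],
)

```text
t: 1.9
ee_pos: [456.0, -217.4, 374.8]
orientation: [0.999, -0.033, -0.002, -0.001]
ft_force: [-0.6, -1.2, 0.2]
finger_gap: 91.8
gripper_force: 0.0
```

Run:
```python
from h import *
s=arm.sense(); print(s["t"],s["ee_pos"],s["joint_velocities"].round(3)); print(tool(np.array([457.4,-216,320])-s["ee_pos"]))
cv2.imwrite("pics/a1.png",np.hstack([cv2.resize(arm.snapshot("top")[200:330,380:540],(480,390)),cv2.resize(arm.snapshot("side")[60:260,320:480],(312,390))])[:,:,::-1])
```

```text
1.9 [ 455.96364461 -217.44775732  374.81504315] [-0.007 -0.013 -0.059  0.002  0.016  0.   ]
[ 1.51537894 -1.41498806 54.81377117]
```

View pics/a1.png

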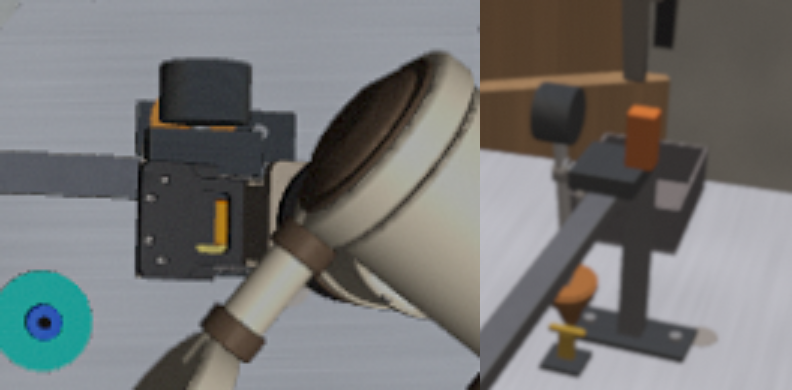

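The top crop shows the gripper straddling the handle, visible at (220,225), with the counterweight at (205,90) clear. The side crop shows the nozzle leaning on the yellow lip at (568,330). I'll go down and grip.

Emit:
apply_moves(
  plan=[0,0,0,1.5,-1.5,20,0,0,0,0,1.5,-1.5,45,0,0,0,0,1.5,-1.5,55,0,0,0,0,1.5,-1.5,55,0.4,0,0,0,1.5,-1.5,55,0.7,0,0,0,1.5,-1.5,55,0.9,0,0,0,1.5,-1.5,55,1,0,0,0,1.5,-1.5,55,1,0,0,0,1.5,-1.5,55,1],
)

```text
t: 2.9
ee_pos: [458.4, -216.6, 322.1]
orientation: [0.999, -0.033, 0.0, 0.0]
ft_force: [-0.8, 1.0, -0.8]
finger_gap: 46.2
gripper_force: 0.0
```

Run:
```python
from h import *
s=arm.sense(); print(s["t"],s["ee_pos"],s["ft_force"],s["finger_gap"],s["gripper_force"]); print(R_of(s["orientation"]))
```

```text
2.9 [ 458.4130044  -216.5936152   322.05038436] [-0.80329189  1.02314565 -0.76549971] 46.22843532560664 0.0
[[ 9.97845020e-01 -6.56135998e-02  4.13199408e-04]
 [-6.56134496e-02 -9.97845048e-01 -3.67098183e-04]
 [ 4.36395616e-04  3.39195655e-04 -9.99999847e-01]]
```

Emit:
apply_moves(
  plan=[0,0,0,0,0,0,1,0,0,0,0,0,0,1,0,0,0,0,0,0,1,0,0,0,0,0,0,1,0,0,0,0,0,0,1,0,0,0,0,0,0,1],
)

```text
t: 3.5
ee_pos: [458.3, -216.4, 321.7]
orientation: [0.999, -0.033, -0.0, -0.0]
ft_force: [-0.0, 0.1, 0.5]
finger_gap: 23.2
gripper_force: 30.0
```

Run:
```python
from h import *
s=arm.sense(); print(s["t"],s["ee_pos"],s["ft_force"],s["finger_gap"],s["gripper_force"]); print(R_of(s["orientation"]))
```

```text
3.5 [ 458.30488761 -216.43565508  321.68309706] [-0.00120848  0.07089806  0.51513362] 23.22444579494532 30.00003755092621
[[ 9.97847834e-01 -6.55720719e-02 -5.94519943e-05]
 [-6.55720629e-02 -9.97847826e-01  1.43508930e-04]
 [-6.87342211e-05 -1.39301685e-04 -9.99999988e-01]]
```

Emit:
apply_moves(
  plan=[0,0,0,0,-2,0,1,0,0,0,0,-6,0,1,0,0,0,0,-12,0,1,0,0,0,0,-18,0,1,0,0,0,0,-24,0,1,0,0,0,0,-31,0,1,0,0,0,0,-39,0,1,0,0,0,0,-48,0,1,0,0,0,0,-58,0,1,0,0,0,0,-69,0,1,0,0,0,0,-79,0,1,0,0,0,0,-86,0,1],
)

```text
t: 4.7
ee_pos: [464.1, -129.4, 321.7]
orientation: [0.999, -0.032, 0.0, -0.0]
ft_force: [1.3, -2.8, -1.2]
finger_gap: 23.2
gripper_force: 30.0
```

```bash
cat > watch.py <<'E'
from h import *
import sys
N=int(sys.argv[1]);tag=sys.argv[2]
T=[];U=[];E=[];ims=[]
for i in range(N):
    s=arm.sense();T.append(s["t"]);E.append(s["ee_pos"]);im=arm.snapshot("side");ims.append(im)
s=arm.sense();print("end t",s["t"],s["ee_pos"].round(1),s["ft_force"].round(1),s["finger_gap"])
np.savez(f"w_{tag}.npz",T=T,E=E,I=np.array(ims))
E
python3 watch.py 40 a
python3 - <<'E'
from h import *
d=np.load("w_a.npz")
print(d["T"][[0,1,2]],d["E"][[0,5,20,39]].round(1).tolist())
a=d["I"][0];b=d["I"][15]
cv2.imwrite("pics/a2.png",np.hstack([cv2.resize(x[80:280,260:460],(400,400)) for x in(a,b)])[:,:,::-1])
for i in range(0,40,5): print([ (c.tolist(),int(s[4])) for c,s in blobs(d["I"][i],(5,120,60),(22,255,255),15)])
E
```

```text
end t 6.7 [ 464.  -130.7  321.7] [ 3.4  1.  -1.4] 23.116777712847114
[4.7  4.75 4.8 ] [[464.1, -129.4, 321.7], [464.1, -129.9, 321.7], [464.0, -130.7, 321.7], [464.0, -130.7, 321.7]]
[([339.2, 57.1], 1473), ([351.9, 89.1], 33), ([406.5, 112.3], 62), ([338.3, 109.3], 17), ([318.0, 114.4], 79), ([375.3, 119.1], 89), ([330.3, 115.3], 23), ([314.3, 127.5], 56), ([131.6, 165.3], 3405), ([324.0, 131.9], 31), ([389.7, 150.6], 491), ([364.8, 234.0], 152), ([344.9, 246.2], 424)]
[([350.8, 21.9], 17), ([359.1, 21.0], 19), ([314.9, 25.8], 19), ([335.3, 58.7], 1219), ([307.8, 28.8], 19), ([356.9, 37.8], 22), ([362.4, 50.4], 29), ([359.9, 64.6], 80), ([353.2, 81.6], 15), ([406.9, 112.1], 74), ([350.9, 108.2], 15), ([356.9, 108.8], 15), ([315.4, 114.2], 41), ([374.6, 122.2], 88), ([328.5, 123.2], 46), ([412.2, 122.7], 17), ([317.1, 124.9], 48), ([132.2, 165.0], 3394), ([315.6, 131.6], 19), ([389.9, 150.5], 489), ([364.8, 234.0], 151), ([338.3, 253.3], 404)]
[([335.8, 57.3], 1270), ([357.9, 30.9], 18), ([361.5, 45.8], 71), ([360.4, 67.7], 76), ([368.1, 68.2], 20), ([350.5, 78.1], 27), ([400.7, 90.2
[... 1692 characters left out ...]
0.9], 89), ([314.0, 111.6], 33), ([322.7, 112.0], 15), ([374.4, 119.8], 100), ([324.3, 120.2], 43), ([313.9, 127.3], 59), ([131.6, 165.2], 3399), ([322.8, 132.5], 16), ([390.0, 150.1], 492), ([356.6, 233.1], 503)]
[([335.5, 59.4], 1331), ([358.1, 22.1], 18), ([359.8, 32.3], 49), ([321.5, 41.3], 17), ([361.3, 53.5], 128), ([368.6, 65.0], 24), ([409.9, 79.5], 15), ([400.8, 90.3], 16), ([408.9, 110.8], 104), ([334.9, 110.6], 33), ([353.2, 108.8], 30), ([315.2, 120.2], 114), ([373.3, 114.5], 44), ([326.2, 116.3], 17), ([330.3, 123.2], 20), ([131.7, 165.2], 3402), ([373.9, 130.8], 56), ([315.5, 132.3], 15), ([390.1, 150.2], 489), ([325.7, 133.5], 18), ([364.7, 234.0], 153), ([344.0, 247.2], 424)]
```

View pics/a2.png

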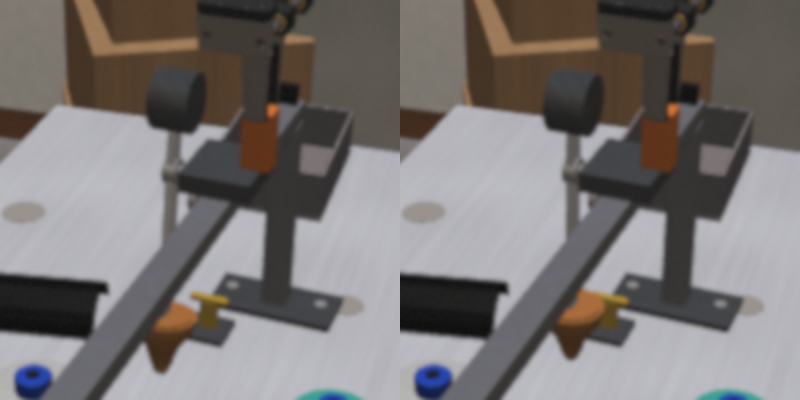

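The crops show the nozzle free of the lip, with its spout at left-panel (163,365) and the lip at (210,300). The nozzle's upper part is partly hidden by the rail, so I'll track the lower spout and cast its ray onto the swing plane.

```bash
cat > trk.py <<'E'
from h import *
from scipy.optimize import curve_fit
Y=np.array([0.06561,0.99785,0]);X=np.array([0.99785,-0.06561,0])
H0=np.array([457.3,-216,0]);T0=np.array([458.3,-216.4,0])
def vof(ee): return float((np.asarray(ee)-T0)[:2]@Y[:2])
def pivot(v): return H0+85*X+v*Y+[0,0,265]
def theta(im,v,n=70):
    P=pivot(v);hsv=cv2.cvtColor(im,cv2.COLOR_RGB2HSV)
    m=cv2.inRange(hsv,(3,110,40),(17,255,255))
    u,w=proj("side",P-[0,0,190]).astype(int);z=np.zeros_like(m);z[w-25:w+60,max(u-60,0):u+60]=1;m*=z
    k,l,st,ce=cv2.connectedComponentsWithStats(m)
    j=1+np.argmax(st[1:,4]);r,c=np.nonzero(l==j)
    o=np.argsort(-r)[:n];uv=(c[o].mean(),r[o].mean())
    O,d=ray("side",uv);q=O+d*(((P-O)@X)/(d@X))-P
    return np.arctan2(q@Y,-q[2]),np.hypot(q@Y,q[2]),st[j,4]
def series(tag):
    d=np.load(f"w_{tag}.npz");V=np.array([vof(e) for e in d["E"]])
    A=np.array([theta(i,v) for i,v in zip(d["I"],V)]);return d["T"],V,A
def fit(T,th,w0=3.46,fixed=None):
    t=T-T[-1]
    if fixed: 
        M=np.c_[np.cos(fixed*t),np.sin(fixed*t),np.ones_like(t)];p=np.linalg.lstsq(M,th,rcond=None)[0];return fixed,p,(th-M@p).std()
    f=lambda t,w,a,b,c:a*np.cos(w*t)+b*np.sin(w*t)+c
    p,_=curve_fit(f,t,th,[w0,.1,.1,0]);return p[0],p[1:],(th-f(t,*p)).std()
E
python3 - <<'E'
from trk import *
T,V,A=series("a")
print(V.round(1)[::6]);print(A[:,0].round(3));print(A[:,1].round(0)[::4],A[::4,2])
w,p,r=fit(T[8:],A[8:,0]);print("w",w,"L",9.81/w**2,p,"amp",np.hypot(*p[:2]),"res",r)
E
```

```text
[87.2 86.4 85.9 85.9 85.8 85.9 85.8]
[ 0.124  0.178  0.228  0.268  0.294  0.323  0.328  0.329  0.319  0.295
  0.26   0.22   0.172  0.117  0.055 -0.005 -0.077 -0.133 -0.199 -0.249
 -0.284 -0.312 -0.332 -0.341 -0.339 -0.344 -0.317 -0.296 -0.265 -0.211
 -0.153 -0.093 -0.028  0.035  0.097  0.157  0.203  0.252  0.283  0.309]
[208. 210. 210. 209. 210. 213. 209. 215. 208. 209.] [439. 424. 419. 439. 447. 315. 226. 346. 452. 436.]
w 3.6244038557871625 L 0.7467854364056903 [ 0.32212009  0.12176378 -0.00919643] amp 0.34436575522034546 res 0.005630765674574956
```

```bash
cat > plan.py <<'E'
from trk import *
def plan(x0,xf,th0,dth0,w,N,tau=0.0,v0=0.0,dt=.1):
    """min accel rows: velocity steps d_j at time j*dt(+tau), j=0..N; returns positions after each row"""
    L=9810/w**2; t=np.arange(N+1)*dt; TE=N*dt+.3; Tf=TE-t-tau
    A=np.array([np.ones(N+1),(N*dt-t),-np.sin(w*Tf)/(w*L),-np.cos(w*Tf)/L])
    b=np.array([-v0,xf-x0-v0*N*dt,-(th0*np.cos(w*TE)+dth0/w*np.sin(w*TE)),-(-th0*w*np.sin(w*TE)+dth0*np.cos(w*TE))])
    D=np.eye(N+1)[1:]-np.eye(N+1)[:-1]           # smooth velocity steps, small too
    Q=np.eye(N+1)+4*D.T@D; Q[0,0]+=3;Q[-1,-1]+=3
    Qi=np.linalg.inv(Q); d=Qi@A.T@np.linalg.solve(A@Qi@A.T,b)
    vel=v0+np.cumsum(d)[:-1]; return x0+np.cumsum(vel)*dt,vel,d
def sim(x,x0,th,dth,w,tau=0,dt=.1):
    L=9810/w**2; d=np.diff(np.r_[0,np.diff(np.r_[x0,x])/dt,0]);out=[]
    h=.005; n=int((len(x)*dt+.3)/h)
    imp={int(round((j*dt+tau)/h)):dv for j,dv in enumerate(d)}
    for i in range(n):
        dth-=imp.get(i,0)*np.cos(th)/L; dth-=h*9810*np.sin(th)/L; th+=h*dth; out.append(th)
    return th,dth,np.abs(out).max()
E
python3 - <<'E'
from plan import *
T,V,A=series("a");w,p,r=fit(T[8:],A[8:,0]);print(V[:10].round(2))
s=.05;th=p[0]*np.cos(w*s)+p[1]*np.sin(w*s);dth=w*(-p[0]*np.sin(w*s)+p[1]*np.cos(w*s));print(th,dth)
for N in(30,36,42,48):
    x,v,d=plan(86,259,th,dth,w*1.004,N,.02);print(N,x.min(),x.max(),abs(v).max(),abs(d).max()/.1,sim(x,86,th,dth,w*1.007,.02))
    if N==36: print((-(x-86)).round(0).tolist(),"|",(x-86).round(1).tolist())
E
```

```text
[87.22 88.33 88.03 87.57 87.05 86.67 86.39 86.16 86.04 85.96]
0.3387906961410813 0.22367704040663405
30 -10.369434994550659 281.6047935418366 376.5080289283219 876.4812451071839 (np.float64(-0.0005468525838721774), np.float64(-0.0028383232242232812), np.float64(0.34361795412541857))
36 22.634169836715657 297.17149799456354 354.87813798633175 775.6704658636759 (np.float64(0.00016920695247667515), np.float64(0.003985653144405166), np.float64(0.3435542415265395))
[-1.0, -2.0, -2.0, -0.0, 5.0, 13.0, 24.0, 37.0, 49.0, 58.0, 63.0, 62.0, 54.0, 38.0, 15.0, -15.0, -49.0, -84.0, -119.0, -150.0, -176.0, -195.0, -207.0, -211.0, -209.0, -202.0, -192.0, -182.0, -173.0, -166.0, -162.0, -162.0, -164.0, -168.0, -171.0, -173.0] | [0.9, 2.1, 2.2, 0.2, -4.9, -13.2, -24.2, -36.6, -48.6, -58.2, -63.4, -62.4, -54.0, -38.0, -14.5, 15.0, 48.7, 84.2, 118.9, 150.2, 176.2, 195.3, 206.9, 211.2, 209.1, 202.2, 192.5, 182.1, 172.7, 165.9, 162.4, 162.1, 164.4, 167.9, 171.2, 173.0]
42 -33.79350586085343 258.9999999999998 233.00662260265793 536.698548842335 (np.float64(0.0010712517829791189), np.float64(-0.001616270068193002), np.float64(0.34388725427429717))
48 -8.257470162216237 287.8352030740742 213.4902186672698 504.1640490276379 (np.float64(-0.001215423910698234), np.float64(-0.0011351148163271532), np.float64(0.3438349411009644))
```

```bash
cat >> plan.py <<'E'
from scipy.optimize import linprog
def lp(x0,xf,th0,dth0,w,N,tau=0.0,lo=84,hi=370,vmax=220,jw=.5,dt=.1):
    L=9810/w**2; t=np.arange(N+1)*dt; TE=N*dt+.3; Tf=TE-t-tau; n=N+1
    A=np.array([np.ones(n),(N*dt-t),-np.sin(w*Tf)/(w*L)*1e3,-np.cos(w*Tf)/L*1e3])
    b=np.array([0,xf-x0,-1e3*(th0*np.cos(w*TE)+dth0/w*np.sin(w*TE)),-1e3*(-th0*w*np.sin(w*TE)+dth0*np.cos(w*TE))])
    I=np.eye(n);D=np.vstack([I[:1],I[1:]-I[:-1],-I[-1:]]);C=np.tril(np.ones((n,n)))[:N];S=np.tril(np.ones((N,N)))@C*dt
    z=lambda m:np.zeros((m,1));o=lambda m:-np.ones((m,1))
    G=np.vstack([np.hstack([s*I,o(n),z(n)]) for s in(1,-1)]+[np.hstack([s*D,z(n+1),o(n+1)]) for s in(1,-1)]
      +[np.hstack([s*C,z(N),z(N)]) for s in(1,-1)]+[np.hstack([s*S,z(N),z(N)]) for s in(1,-1)])
    g=np.r_[np.zeros(2*n+2*(n+1)),vmax*np.ones(2*N),(hi-x0)*np.ones(N),(x0-lo)*np.ones(N)]
    r=linprog(np.r_[np.zeros(n),1,jw],A_ub=G,b_ub=g,A_eq=np.hstack([A,np.zeros((4,2))]),b_eq=b,bounds=[(None,None)]*n+[(0,None)]*2)
    if r.status: return None
    d=r.x[:n];return x0+S@d,C@d,d
E
python3 - <<'E'
from plan import *
T,V,A=series("a");w,p,r=fit(T[8:],A[8:,0])
s=.05;th=p[0]*np.cos(w*s)+p[1]*np.sin(w*s);dth=w*(-p[0]*np.sin(w*s)+p[1]*np.cos(w*s))
for N in(30,36,42,48,54,60):
    R=lp(86,259,th,dth,w*1.005,N,.03)
    if R is None: print(N,"no");continue
    x,v,d=R;print(N,x.min().round(1),x.max().round(1),abs(v).max().round(),abs(d).max().round(1)*10,sim(x,86,th,dth,w*1.007,.03))
    print((-(x-86)).round(1).tolist())
E
```

```text
30 93.3 341.9 220.0 840.0 (np.float64(-0.004116766977505476), np.float64(0.015302254766817963), np.float64(0.3431669056043755))
[-7.3, -23.1, -45.1, -66.0, -78.5, -82.7, -78.4, -66.0, -52.8, -46.1, -47.8, -57.9, -76.4, -98.4, -120.4, -142.4, -164.4, -186.4, -208.4, -230.4, -247.3, -255.8, -255.9, -247.7, -231.0, -209.0, -188.1, -175.5, -171.4, -173.0]
36 84.0 259.0 220.0 541.0 (np.float64(0.005562865648518301), np.float64(0.005046970183281898), np.float64(0.34325951117763204))
[-3.8, -13.1, -25.1, -36.0, -41.9, -42.5, -37.6, -27.3, -14.7, -3.7, 1.8, 2.0, -3.2, -13.9, -30.0, -50.9, -72.9, -94.9, -116.9, -137.4, -152.4, -162.0, -166.2, -165.0, -158.3, -146.4, -133.0, -122.0, -116.5, -116.3, -121.6, -132.3, -146.3, -159.9, -169.2, -173.0]
42 84.0 259.3 201.0 413.0 (np.float64(-0.0021117485110238718), np.float64(-0.016317823343429624), np.float64(0.34340991052843955))
[-2.5, -9.2, -17.4, -24.8, -28.8, -28.6, -24.3, -16.6, -7.9, -0.9, 2.0, 0.8, -4.6, -14.1, -27.7, -44.9, -63.3, -80.3, -93.4, -102.4, -107.2, -107.9, -104.5, -96.9, -85.2, -71.9, -59.4, -50.4, -45.5, -44.8, -48.2, -55.7, -67
[... 949 characters left out ...]
 -193.7, -200.8, -204.7, -205.3, -202.7, -196.9, -187.8, -177.0, -166.2, -157.2, -151.4, -148.9, -149.6, -153.6, -159.7, -166.2, -171.2, -173.0]
60 84.0 259.0 145.0 289.0 (np.float64(-0.004071018969182782), np.float64(-0.017252866700423513), np.float64(0.3435676557979766))
[-1.4, -5.3, -10.0, -14.2, -16.4, -15.8, -12.2, -7.2, -2.2, 1.3, 2.0, -0.2, -5.4, -13.4, -24.3, -37.4, -51.3, -64.6, -75.7, -83.9, -89.3, -91.7, -91.3, -87.9, -81.7, -74.0, -66.3, -60.1, -56.7, -56.3, -58.7, -64.0, -72.3, -82.4, -93.0, -102.6, -109.8, -114.0, -115.4, -113.9, -109.5, -102.2, -93.5, -84.8, -77.5, -73.2, -71.7, -73.2, -77.5, -84.8, -94.9, -107.9, -122.4, -136.8, -149.9, -160.0, -167.2, -171.6, -173.0, -173.0]
```

Emit:
apply_moves(
  plan=[0,0,0,0,-2,0,1,0,0,0,0,-7,0,1,0,0,0,0,-13,0,1,0,0,0,0,-19,0,1,0,0,0,0,-22,0,1,0,0,0,0,-21,0,1,0,0,0,0,-17,0,1,0,0,0,0,-11,0,1,0,0,0,0,-4,0,1,0,0,0,0,0.5,0,1,0,0,0,0,2,0,1,0,0,0,0,0,0,1],
)

```text
t: 7.9
ee_pos: [463.9, -132.1, 321.7]
orientation: [0.999, -0.034, -0.0, 0.001]
ft_force: [4.0, -4.0, -2.9]
finger_gap: 22.9
gripper_force: 30.0
```

Emit:
apply_moves(
  plan=[0,0,0,0,-6,0,1,0,0,0,0,-15.5,0,1,0,0,0,0,-28.5,0,1,0,0,0,0,-45,0,1,0,0,0,0,-64,0,1,0,0,0,0,-83.5,0,1,0,0,0,0,-102,0,1,0,0,0,0,-116.5,0,1,0,0,0,0,-128,0,1,0,0,0,0,-135.5,0,1,0,0,0,0,-139.5,0,1,0,0,0,0,-140,0,1],
)

```text
t: 9.1
ee_pos: [473.3, 9.0, 321.7]
orientation: [0.999, -0.033, 0.0, 0.0]
ft_force: [5.3, -1.0, -3.3]
finger_gap: 23.3
gripper_force: 30.0
```

Emit:
apply_moves(
  plan=[0,0,0,0,3,0,1,0,0,0,0,8,0,1,0,0,0,0,13.5,0,1,0,0,0,0,17.5,0,1,0,0,0,0,17.5,0,1,0,0,0,0,14,0,1,0,0,0,0,7.5,0,1,0,0,0,0,-3,0,1,0,0,0,0,-17.5,0,1,0,0,0,0,-33.5,0,1,0,0,0,0,-50.5,0,1,0,0,0,0,-65.5,0,1],
)

```text
t: 10.3
ee_pos: [477.6, 74.0, 321.7]
orientation: [0.999, -0.033, 0.0, 0.001]
ft_force: [4.8, -3.7, -4.0]
finger_gap: 23.3
gripper_force: 30.0
```

Emit:
apply_moves(
  plan=[0,0,0,0,-12,0,1,0,0,0,0,-20,0,1,0,0,0,0,-24.5,0,1,0,0,0,0,-25.5,0,1,0,0,0,0,-22.5,0,1,0,0,0,0,-16.5,0,1,0,0,0,0,-6.5,0,1,0,0,0,0,5,0,1,0,0,0,0,16,0,1,0,0,0,0,25,0,1,0,0,0,0,30.5,0,1,0,0,0,0,32.5,0,1],
)

```text
t: 11.5
ee_pos: [475.5, 41.8, 321.7]
orientation: [0.999, -0.033, 0.0, -0.0]
ft_force: [5.1, 1.9, -3.2]
finger_gap: 23.5
gripper_force: 30.0
```

```bash
python3 watch.py 36 b
python3 - <<'E'
from plan import *
T,V,A=series("b");print(V[:10].round(2),V[-1]);print(A[:,0].round(3),A[::6,1].round(0))
for fx in(None,3.64):
    w,p,r=fit(T[8:],A[8:,0],fixed=fx);print(w,p,np.hypot(*p[:2]),r)
d=np.load("w_b.npz");cv2.imwrite("pics/b.png",cv2.resize(d["I"][-1][200:400,200:440],(720,600))[:,:,::-1])
E
```

```text
end t 13.3 [475.5  41.7 321.7] [ 5.2 -0.7 -3.1] 23.673887532778885
[258.8  258.62 258.62 258.64 258.62 258.62 258.64 258.61 258.65 258.62] 258.6124995281449
[-0.014 -0.017 -0.016 -0.021 -0.021 -0.023 -0.021 -0.022 -0.021 -0.022
 -0.021 -0.017 -0.016 -0.007 -0.003  0.001  0.004  0.012  0.016  0.017
  0.021  0.024  0.023  0.024  0.025  0.024  0.021  0.016  0.016  0.012
  0.006  0.003 -0.001 -0.006 -0.011 -0.015] [210. 209. 210. 209. 209. 210.]
3.7973487185836716 [-0.01521344 -0.01917517  0.00041349] 0.02447725390273295 0.00134962565036365
3.64 [-0.01391178 -0.02122849 -0.00083965] 0.025380832258660266 0.0014002818253271102
```

View pics/b.png

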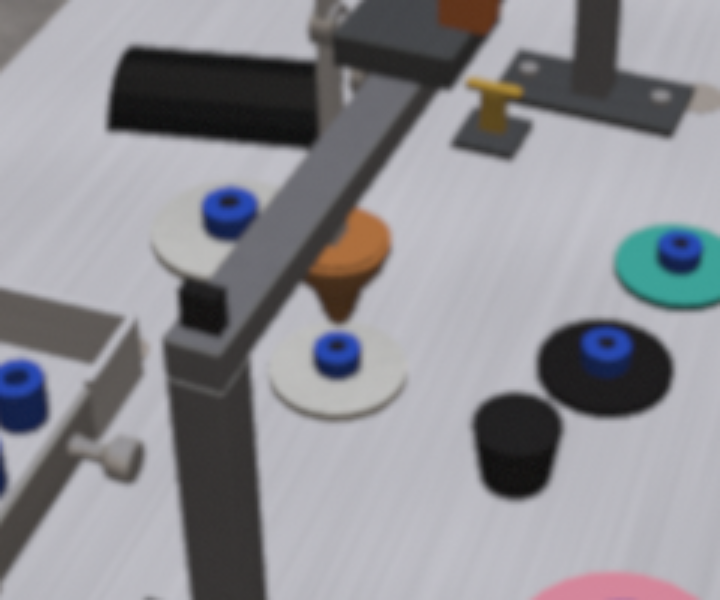

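The picture shows the spout tip at crop (339,322) just above the tap top at (338,345), with a small remaining swing of 0.025 rad. I'll compare tip and tap in this same view, then plan the second damping move.

Run:
```python
from plan import *
d=np.load("w_b.npz")
T,V,A=series("b")
w=3.66;_,p,r=fit(T[4:],A[4:,0],fixed=w)
# tap top ring centre in side view: ellipse of blue with dark hole -> use hole darkness centroid & blob extents
im=np.median(d["I"],0).astype(np.uint8)
bl=[b for b in blobs(im,(105,120,40),(125,255,255)) if abs(b[0][0]-312)<12 and abs(b[0][1]-318)<14];print(bl)
x,y,wd,h,a=bl[0][1]
# top-face ellipse: width 32mm known; topmost pixel row = back rim of top face
P=pivot(V[-1]);back=plane("side",(x+wd/2-.5,y-.5),25);o,dd=ray("side",(x+wd/2,y));hd=dd[:2]/np.linalg.norm(dd[:2])
c=back.copy();c[:2]-=16*hd;print("tap side est",c,"along",(c-P)@Y,"across",(c-P)@X)
t=plane("top",(326.6,237.4),25);print("top est along",(t-P)@Y)
s=.05;th=p[0]*np.cos(w*s)+p[1]*np.sin(w*s);dth=w*(-p[0]*np.sin(w*s)+p[1]*np.cos(w*s));print(th,dth,p)
for N in(12,18,24):
    R=lp(258.6,258.6,th,dth,w,N,.02);x=R[0];print(N,abs(R[1]).max(),sim(x,258.6,th,dth,w,.02));print((-(x-258.6)).round(1).tolist())
```

```text
[(array([312. , 317.6]), array([305, 311,  15,  14, 165], dtype=int32))]
tap side est [556.88570051  42.33337034  25.        ] along 5.696868174853459 across -2.5784512108851882
top est along 0.3075592715927028
-0.01684821313879998 -0.06397949109487033 [-0.01338574 -0.02025489 -0.00015094]
12 31.181530677254088 (np.float64(-0.00010593288667596082), np.float64(0.0003910785435758118), np.float64(0.02221003145529238))
[0.4, 2.0, 4.9, 7.9, 10.1, 11.0, 10.8, 9.4, 6.7, 3.6, 1.2, -0.0]
18 25.420972239692766 (np.float64(0.00014992975686887092), np.float64(9.080013780857987e-05), np.float64(0.02190221698633331))
[0.7, 2.2, 4.3, 6.5, 7.9, 8.6, 8.6, 7.8, 6.3, 4.1, 1.5, -0.6, -2.0, -2.7, -2.6, -1.8, -0.7, -0.0]
24 19.744461308720872 (np.float64(-6.84397928247124e-05), np.float64(-0.0005010302564495806), np.float64(0.023017858248172814))
[0.3, 1.0, 1.8, 2.5, 2.7, 2.5, 1.7, 0.6, -1.1, -3.0, -5.0, -6.7, -8.0, -8.7, -9.0, -8.9, -8.3, -7.2, -5.6, -3.9, -2.3, -1.0, -0.3, -0.0]
```

Run:
```python
from plan import *
d=np.load("w_b.npz");T,V,A=series("b");P=pivot(V[-1])
im=np.mean(d["I"],0)
def along(n,uv,z): return round(float((plane(n,uv,z)-P)@Y),1)
# disc rim in side view: warm-white vs bluish table -> R-B contrast
rb=im[:,:,0]-im[:,:,2]
m=((rb>-3)&(im.mean(2)>120)).astype(np.uint8);m[:, :]=cv2.morphologyEx(m,cv2.MORPH_CLOSE,np.ones((9,9)))
k,l,st,ce=cv2.connectedComponentsWithStats(m);j=l[323,299];print(st[j],ce[j])
if j:
    c=cv2.findContours((l==j).astype(np.uint8),0,1)[0][0];e=cv2.fitEllipse(cv2.convexHull(c));print(e,along("side",e[0],8),along("side",e[0],6))
t=cv2.imread("pics/top0.png")[:,:,::-1].astype(float);rb=t[:,:,0]-t[:,:,2]
mm=((rb>-8)&(t.mean(2)>150)).astype(np.uint8)[215:262,300:355];r,c=np.nonzero(mm);print("top disc x range",c.min()+300,c.max()+300,r.min()+215,along("top",((c.min()+c.max())/2+300,238),8))
w=3.66;_,p,_=fit(T[4:],A[4:,0],fixed=w)
s=.05;th=p[0]*np.cos(w*s)+p[1]*np.sin(w*s);dth=w*(-p[0]*np.sin(w*s)+p[1]*np.cos(w*s))
for dx in(0,1,2,3):
    R=lp(0,dx,th,dth,w,12,.02,lo=-100,hi=100);print(dx,(-R[0]).round(1).tolist())
```

```text
[ 283  264   53   77 1250] [312.4736 318.6832]
((308.2305603027344, 299.96771240234375), (60.51097106933594, 84.15257263183594), 168.73748779296875) -53.3 -55.4
top disc x range 310 341 222 3.5
0 [0.4, 2.0, 4.9, 7.9, 10.1, 11.0, 10.8, 9.4, 6.7, 3.6, 1.2, -0.0]
1 [0.2, 1.6, 4.3, 7.4, 9.6, 10.6, 10.3, 8.8, 6.0, 2.8, 0.3, -1.0]
2 [-0.0, 1.2, 3.7, 6.8, 9.2, 10.2, 9.9, 8.3, 5.4, 1.9, -0.7, -2.0]
3 [-0.2, 0.8, 3.2, 6.2, 8.7, 9.8, 9.5, 7.8, 4.7, 1.1, -1.6, -3.0]
```

Emit:
apply_moves(
  plan=[0,0,0,0,0,0,1,0,0,0,0,1.2,0,1,0,0,0,0,3.7,0,1,0,0,0,0,6.8,0,1,0,0,0,0,9.2,0,1,0,0,0,0,10.2,0,1,0,0,0,0,9.9,0,1,0,0,0,0,8.3,0,1,0,0,0,0,5.4,0,1,0,0,0,0,1.9,0,1,0,0,0,0,-0.7,0,1,0,0,0,0,-2,0,1],
)

```text
t: 14.5
ee_pos: [475.6, 43.3, 321.7]
orientation: [0.999, -0.033, 0.0, 0.001]
ft_force: [5.0, -2.8, -2.8]
finger_gap: 23.6
gripper_force: 30.0
```

```bash
python3 watch.py 36 c
python3 - <<'E'
from plan import *
T,V,A=series("c");print(V[:10].round(2),V[-1]);print(A[:,0].round(3))
w=3.66;_,p,r=fit(T[6:],A[6:,0],fixed=w);print(p,np.hypot(*p[:2]),r)
P=pivot(V[-1])
for uv,z in(((312.5,322.3),8),((312.7,315),25)): print(((plane("side",uv,z)-P)@Y).round(1))
s=.05;th=p[0]*np.cos(w*s)+p[1]*np.sin(w*s);dth=w*(-p[0]*np.sin(w*s)+p[1]*np.cos(w*s))
R=lp(0,0,th,dth,w,12,.02,lo=-100,hi=100);print((-R[0]).round(2).tolist())
d=np.load("w_c.npz");cv2.imwrite("pics/c.png",cv2.resize(d["I"][-1][270:350,260:360],(750,600),interpolation=cv2.INTER_CUBIC)[:,:,::-1])
E
```

```text
end t 16.3 [475.6  43.4 321.7] [ 4.9 -1.  -3. ] 23.435386690551987
[260.23 260.4  260.41 260.41 260.4  260.41 260.4  260.4  260.42 260.41] 260.4304877481773
[ 0.003  0.003  0.002  0.002 -0.001  0.001  0.     0.    -0.001 -0.001
 -0.001 -0.001 -0.001  0.     0.    -0.002  0.001  0.001  0.002  0.
  0.005  0.003  0.003  0.004  0.005  0.004  0.002  0.004  0.005  0.004
  0.003  0.005  0.004  0.003  0.003  0.002]
[ 0.00036923 -0.00255013  0.00185347] 0.0025767223385935838 0.00093005436266048
3.1
0.9
[-0.21, -0.39, -0.36, -0.1, 0.39, 0.89, 1.16, 1.22, 1.05, 0.65, 0.23, -0.0]
```

View pics/c.png

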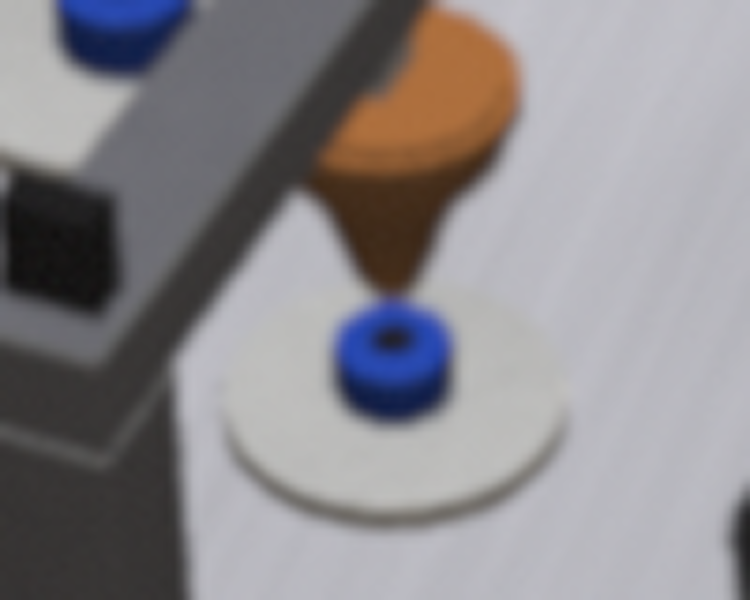

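The crop shows the spout tip at (392,297), directly above the tap hole at (392,340). The swing is only about 0.6 mm, so I'll hold here.

Emit:
apply_moves(
  plan=[0,0,0,0,0,0,1,0,0,0,0,0,0,1,0,0,0,0,0,0,1,0,0,0,0,0,0,1,0,0,0,0,0,0,1,0,0,0,0,0,0,1,0,0,0,0,0,0,1,0,0,0,0,0,0,1,0,0,0,0,0,0,1,0,0,0,0,0,0,1,0,0,0,0,0,0,1,0,0,0,0,0,0,1],
)

```text
t: 17.5
ee_pos: [475.6, 43.4, 321.7]
orientation: [0.999, -0.033, 0.0, 0.001]
ft_force: [4.4, -2.0, -3.6]
finger_gap: 23.6
gripper_force: 30.0
```

Emit:
apply_moves(
  plan=[0,0,0,0,0,0,1,0,0,0,0,0,0,1,0,0,0,0,0,0,1,0,0,0,0,0,0,1,0,0,0,0,0,0,1,0,0,0,0,0,0,1,0,0,0,0,0,0,1,0,0,0,0,0,0,1,0,0,0,0,0,0,1,0,0,0,0,0,0,1,0,0,0,0,0,0,1,0,0,0,0,0,0,1],
)

```text
t: 18.7
ee_pos: [475.6, 43.4, 321.7]
orientation: [0.999, -0.033, 0.0, 0.0]
ft_force: [6.5, -0.9, -3.2]
finger_gap: 23.1
gripper_force: 30.0
```

```bash
python3 watch.py 12 d
python3 - <<'E'
from trk import *
T,V,A=series("d");print(A[:,0].round(4),V[-1])
E
```

```text
end t 19.3 [475.6  43.4 321.7] [ 5.  -1.5 -4. ] 23.708974347517735
[0.0005 0.001  0.0001 0.0025 0.0012 0.0034 0.0031 0.0049 0.0025 0.0036
 0.0026 0.002 ] 260.3899351187321
```

Emit:
apply_moves(
  plan=[0,0,0,0,0,0,0.7,0,0,0,0,0,0,0.6,0,0,0,0,0,0,0.5,0,0,0,0,0,0,0.4,0,0,0,0,0,0,0.3,0,0,0,0,0,0,0.2,0,0,0,0,0,0,0.2,0,0,0,0,0,0,0.2],
)

```text
t: 20.1
ee_pos: [475.4, 43.9, 321.7]
orientation: [0.999, -0.033, -0.0, 0.0]
ft_force: [-0.2, -0.2, -0.2]
finger_gap: 73.2
gripper_force: 0.0
```

Released (pad force 0, gap 73 mm). I'll withdraw straight up and check.

Emit:
apply_moves(
  plan=[0,0,0,0,0,-10,0.2,0,0,0,0,0,-35,0.2,0,0,0,0,0,-65,0.2,0,0,0,0,0,-95,0.2,0,0,0,0,0,-115,0.2,0,0,0,0,0,-120,0.2,0,0,0,0,0,-120,0.2,0,0,0,0,0,-120,0.2],
)

```text
t: 20.9
ee_pos: [475.2, 44.0, 440.5]
orientation: [0.999, -0.033, -0.001, -0.0]
ft_force: [-0.2, 0.1, -0.3]
finger_gap: 73.7
gripper_force: 0.0
```

Run:
```python
from trk import *
A=[]
for i in range(36):
    A.append(theta(arm.snapshot("side"),260.4)[0])
A=np.array(A);print(A.round(4));T=np.arange(36)*.05;print(fit(T,A,fixed=3.66))
im=arm.snapshot("side");print([(c,s) for c,s in blobs(im,(5,150,120),(22,255,255),40)],proj("side",H0+Y*260.4+[0,0,345]))
cv2.imwrite("pics/e.png",np.vstack([im[:, :]])[:,:,::-1]);s=arm.sense();print(s["t"],s["ee_pos"],s["ft_force"])
```

```text
[ 0.0034  0.0026  0.0044  0.002   0.0035  0.0034  0.002   0.0035  0.005
  0.0037  0.0044  0.0011  0.0007  0.0001  0.0004 -0.002  -0.002  -0.002
 -0.0009 -0.0009 -0.0009 -0.0009 -0.0009 -0.002   0.0004  0.001   0.0001
  0.002   0.0004  0.0005  0.0044  0.0007  0.0044  0.0044  0.0044  0.0026]
(3.66, array([0.00243706, 0.00086006, 0.00137221]), np.float64(0.0011662761180919591))
[(array([356.8, 177. ]), array([347, 173,  20,   9, 127], dtype=int32)), (array([317.1, 283.7]), array([304, 272,  24,  21, 289], dtype=int32))] [356.12469118 174.4472754 ]
22.75 [475.42919898  43.94513641 441.71381756] [-0.14496988  0.47738578 -0.56868288]
```

View pics/e.png

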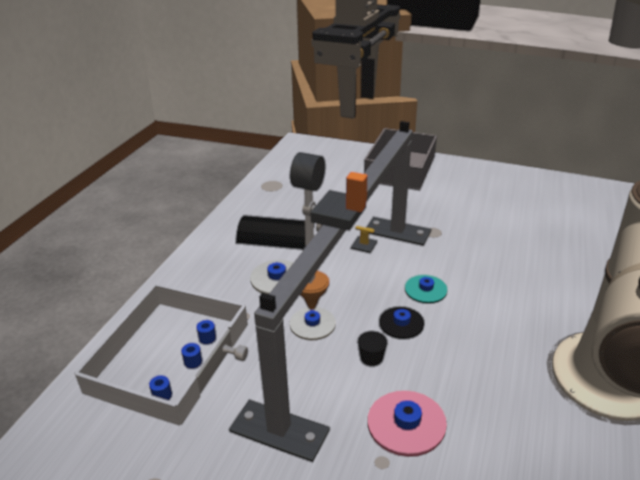

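The nozzle at (313,300) hangs above the small white stand's tap at (312,318). The gripper is clear and the rest of the scene is unchanged. I'll hand in.

```bash
python3 -c "
from workcell import arm
print(arm.sign_off())"
```

```text
the job is handed in; nothing more can be done
None
```

The nozzle hangs above the blue tap of the small white stand, about 1–4 mm off along the rail by my estimates and swinging about 0.6 mm; I held it there for over 4 s, let go, withdrew and handed in at about 22.8 s.

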